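Change over the two bench hoods

ROBOT

A 7-joint arm with a two-finger parallel gripper is mounted at the origin on a cart in front of the work surface, level with it; the furniture and walls round the work are solid. World frame = base frame: x ahead of the robot, y to its left, z up, the work surface at z = 0. Lengths are in m, angles in rad, forces in N, time in s.
With the tool pointing down it reaches from about 0.35 to 0.9 m from the base axis. Payload 7.2 kg.
Tool frame: the origin (TCP) lies midway between the tips of the shut fingers; the grasp point (between the pads) lies pinch_z behind it (pinch_z is the distance from the TCP to the grasp point, in m); z points along the fingers, y is the line along which they close (so a half turn about z gives the same grasp; the last joint's range is limited). The gripper opens to 85 mm and grips with 20 to 120 N. Pads are 22 mm wide; open, the fingers measure 114 mm over their backs; the gripper's body (76 mm by 85 mm) begins 54 mm behind the grasp point. The pads swing forward as they close: fully open they stand 13 mm farther back than shut.
Start: joints at [-1.29, 0.411, -0.013, 1.596, 0.006, 1.134, -0.082], TCP at [0.214, 0.587, 0.231] pointing down, gripper open.
Joint ranges: [-2.95, 2.95], [-0.29, 1.99], [-1.47, 1.44], [0.14, 2.54], [-1.03, 4.17], [0.13, 1.85], [-2.86, 2.86]. Speed limits (rad/s): [2.39, 2.39, 3.01, 3.01, 3.14, 3.14, 3.14].

INTERFACE

Orientations are given as a 3x3 rotation matrix whose columns are the frame's x, y, z axes.
In Python, from rig import state, grab_frame, get_calibration, hand_in, recognise, regions_of, pinch_z gives the robot as it stands. The module is installed in compiled form; this text tells all that it offers.
- The arm moves only by the tool carry_out, never from a script. Its argument "plan" is a list of rows, each an object of numbers: "tx", "ty", "tz": the shift along the tool's x, y, z in mm; "ax", "ay", "az": the turn, a rotation vector about the tool's x, y, z in degrees; "jaw": the opening, from -1 (shut) to 1 (fully open). In form: [{"tx": .., "ty": .., "tz": .., "ax": .., "ay": .., "az": .., "jaw": ..}, ...]. A call has 1 to 12 rows; each row shifts and turns the commanded pose from where the row before left it, along the tool's axes as they then stand; what a row does not reach is not made up. A row lasts 1/12 s, in which the tool goes at most 41.7 mm and 7.16 degrees, less where a joint would pass 70% of its speed; a pose out of reach is approached as far as the arm can. A call is refused whole if a number of a shift passes 41.7 or a number of a turn 7.16, either way. A call with a gripper value outside its range is refused whole. The fingers move at their own pace and stop on an object; "force" is the grip in N (left out, the last holds). Time passes only in rows, so rows that do not move let the fingers close. It gives the time, the measured TCP pose, the force, the opening and the grip force at its end, in the units of the state.
- state(): the state, without advancing time (a new reading comes with each control period).
- grab_frame(name): name is "scene" or "top" or "wrist"; returns the picture (420x560x3 uint8, blue, green, red); there is no depth.
- get_calibration(name): a dict with "fov_y" (degrees; the focal length in pixels is half the picture's height over the tangent of half this angle, whatever the lens; pixels are square), "cx", "cy" (the principal point, pixels), "world_from_camera" (4x4, takes a point from camera to world coordinates). Camera axes: x right, y down, z forward; pixel columns grow to the right and rows downward; lengths in m; the calibration is good to about 2 mm. A picture is of the moment at which its call begins: read the wrist's pose just before it. get_calibration takes no time and is no camera call; for the wrist camera it gives the pose at the moment of the call.
- hand_in(): hands the job in; it is judged then, once.
Trained networks look in the newest picture that a camera, given by its name, has taken for a name from the list of things; names that differ only in an ending like _2 or _b are one class to them, and where a whole thing is asked for, a point or a joint stands for the part that bears it (a point fixed in the world has none). Each returns a list of dicts, best first, with "p" (0 to 1); they miss things now and then, are a little off and sometimes report something else, mostly with a low value. They report only what shows in the picture. A call takes as long as a camera call.
- recognise(camera, target): "point" ([x, y, z] in m, in world coordinates, good to about 4 mm: the middle of the surface that is visible of it).
- regions_of(camera, target): "mask" (420x560 bool, what is visible of it).
The state is a dict: "time": time; "joint_positions": joint angles; "qd": joint speeds; "tau": joint torques, N m; "position": TCP position; "ee_rot": TCP orientation; "ft_force": force on the tool from outside, world axes, zero at the start; "moment": the same for the moment, N m; "finger_gap": finger opening in m; "grip_force": force on a finger pad.
Only numpy, scipy, OpenCV 4.12 (cv2) and the standard library are available. Lean on these libraries where they do the work, as an engineer would, in place of code of your own. Each camera call takes 0.05 s, during which the arm holds its last target. There are 200 camera calls.

TASK

Two small bench hoods have both been left with the sash part open, but only one may stand open at a time. First shut in the red-lidded cup by lowering the sash of its hood fully down onto the sill, then raise the sash of the hood with the yellow-lidded cup fully up to its stop, and let go.

Things in the scene. Friction and masses are not known exactly. Their poses are not given: they have to be found in the camera images.
- handle_red (a point): centre of the blue handle bar on top of the clear sash of the small hood that holds the red-lidded cup; bar 14 mm thick (x), 90 long (y), 18 high, on two posts 34 mm either side along y; sash top edge 33 mm below this point. Site x points to the hood's back, z up. Height over the worktop: 205 mm sash down, 325 mm up. The hoods differ only by the cup; either order
- handle_yellow (a point): centre of the blue handle bar on top of the clear sash of the small hood that holds the yellow-lidded cup; bar 14 mm thick (x), 90 long (y), 18 high, on two posts 34 mm either side along y; sash top edge 33 mm below this point. Site x points to the hood's back, z up. Height over the worktop: 205 mm sash down, 325 mm up. The hoods differ only by the cup; either order
- sash_red (a joint): sash of the red-lidded cup's hood: 0 = down on the sill, 0.12 m = up at its stop; starts part open, stays where left; 7 N moves it up, 3 N down. Hood 200 mm wide (y), 150 deep (x), from 9 mm before the handle's centre to 141 behind; clear roof at 165 mm; guide uprights 95 mm either side of the handle's centre end at 212 mm; grey collar at the roof's back corner ends at 183 mm
- sash_yellow (a joint): sash of the yellow-lidded cup's hood: 0 = down on the sill, 0.12 m = up at its stop; starts part open, stays where left; 7 N moves it up, 3 N down. Hood 200 mm wide (y), 150 deep (x), from 9 mm before the handle's centre to 141 behind; clear roof at 165 mm; guide uprights 95 mm either side of the handle's centre end at 212 mm; grey collar at the roof's back corner ends at 183 mm

How it is judged:
On the way, in this order (a step that is already met when the one before it is completed fails the run):
1. the sash in front of the red-lidded cup is fully down, the other not yet raised to its stop (value of joint sash_red below 0.012 m and value of joint sash_yellow below 0.1 m), for 0.2 s.
2. the sash in front of the yellow-lidded cup is fully up (value of joint sash_yellow above 0.106 m), for 0.2 s.
At the end, for the whole second after the job is handed in: the sash of the hood with the red-lidded cup is down to within 12 mm of its sill and the sash of the hood with the yellow-lidded cup is up to within 14 mm of its stop, both let go (value of joint sash_red below 0.012 m and value of joint sash_yellow above 0.106 m); the robot touches nothing.
It also fails if it takes over 43 s, if anything falls off the work surface, if the arm or the gripper's body presses on something with over 40 N, if the wrist force passes 120 N, or if a joint passes its speed limit or range.

## Working session

There is one attempt and no reset: what is moved stays moved. The work goes in short steps, Python scripts to look and compute and a tool call to move; the robot and the scene stay as the last step left them, time stands still between calls to the robot, and variables do not carry over. Pictures are saved under pics/ and viewed, at most 10 in all, crops included, and the job is handed in when it is done.

Besides the shell and the picture viewer there is one more tool, called after ">>>" as name([rows], argument=value, ...), one row to a line, values as JSON. carry_out: Moves the arm, as the interface text tells. Its arguments: {"type":"object","properties":{"plan":{"type":"array","items":{"type":"object","properties":{"tx":{"type":"number"},"ty":{"type":"number"},"tz":{"type":"number"},"ax":{"type":"number"},"ay":{"type":"number"},"az":{"type":"number"},"jaw":{"type":"number"}}}},"force":{"type":"number"}},"required":["plan"]}

```bash
mkdir -p pics; python3 - <<'E'
from rig import *
import cv2,numpy as np
ims=[]
for c in ["scene","top"]:
    im=grab_frame(c); cv2.imwrite(f"pics/{c}0.png",im)
    for t in ["handle_red","handle_yellow","sash_red"]:
        print(c,t,[(np.round(d["point"],3),round(d["p"],2)) for d in recognise(c,t)])
    k=get_calibration(c);print(k)
s=state();print(s["time"],s["position"],s["ee_rot"],pinch_z, s["finger_gap"])
E
```

```text
scene handle_red [(array([ 0.448, -0.163,  0.195]), 0.64)]
scene handle_yellow [(array([0.424, 0.156, 0.19 ]), 0.85)]
scene sash_red [(array([ 0.451, -0.165,  0.191]), 0.76)]
{'fov_y': 42.568305131301, 'cx': 281.0603669529487, 'cy': 219.07052662070777, 'world_from_camera': array([[ 0.62463867, -0.46723754,  0.62571208, -0.34629882],
       [-0.78088197, -0.36647327,  0.50588604, -0.69256251],
       [-0.0070622 , -0.80460327, -0.59377075,  0.95100031],
       [ 0.        ,  0.        ,  0.        ,  1.        ]])}
top handle_red [(array([ 0.447, -0.159,  0.198]), 0.73)]
top handle_yellow [(array([0.422, 0.16 , 0.194]), 0.9)]
top sash_red [(array([ 0.448, -0.16 ,  0.203]), 0.68)]
{'fov_y': 42.111881860304074, 'cx': 279.37946772174143, 'cy': 217.29616794276782, 'world_from_camera': array([[ 0.21203377, -0.75826942,  0.6164975 , -0.15058638],
       [-0.9772614 , -0.16539648,  0.1326807 , -0.12793685],
       [ 0.0013588 , -0.63061199, -0.77609707,  0.95594392],
       [ 0.        ,  0.        ,  0.        ,  1.        ]])}
0.4 [0.21359231 0.58729254 0.23115763] [[-9.39787754e-01  3.41758647e-01 -6.57588978e-05]
 [ 3.41758652e-01  9.39787724e-01 -2.39785929e-04]
 [-2.01495097e-05 -2.47821552e-04 -9.99999969e-01]] 0.0187 0.08530308766700535
```

View pics/scene0.png

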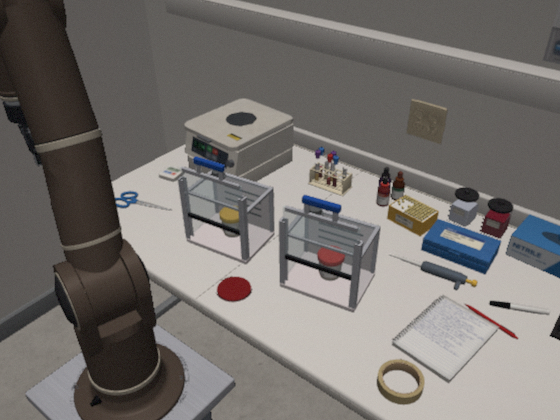

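View pics/top0.png

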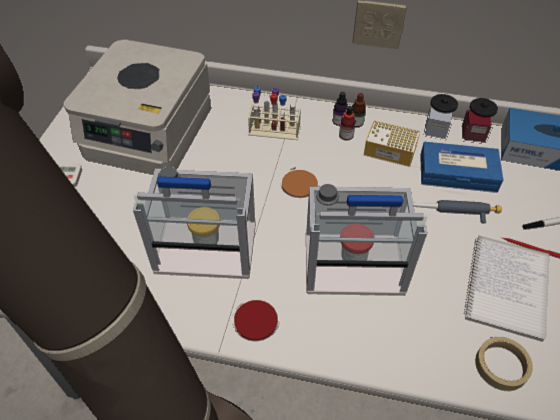

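The red hood is on the robot's right, with its handle at about (375,201) in top and (321,204) in scene. The yellow hood is on the left, with its handle at about (184,183) in top and (210,164) in scene. Next I'll triangulate the bars.

```bash
cat > h.py <<'E'
from rig import *
import cv2,numpy as np
def ray(k,uv):
    f=210/np.tan(np.radians(k["fov_y"])/2); T=k["world_from_camera"]
    d=T[:3,:3]@np.array([(uv[0]-k["cx"])/f,(uv[1]-k["cy"])/f,1]); return T[:3,3],d/np.linalg.norm(d)
def tri(rs):
    A=0;b=0
    for o,d in rs:
        P=np.eye(3)-np.outer(d,d);A=A+P;b=b+P@o
    x=np.linalg.solve(A,b);return x,[1e3*np.linalg.norm((np.eye(3)-np.outer(d,d))@(x-o)) for o,d in rs]
def bars(im):
    # blue saturated elongated blobs
    h=cv2.cvtColor(im,cv2.COLOR_BGR2HSV)
    m=cv2.inRange(h,(108,170,60),(128,255,255))
    n,l,st,c=cv2.connectedComponentsWithStats(m)
    out=[]
    for i in range(1,n):
        if st[i,4]>80:
            ys,xs=np.nonzero(l==i);(cx,cy),(w,hh),a=cv2.minAreaRect(np.c_[xs,ys].astype(np.float32))
            p=np.c_[xs,ys].astype(float);q=p-p.mean(0);v=np.linalg.svd(q,full_matrices=0)[2][0]
            v*=np.sign(v[0]);s=q@v
            out.append((p.mean(0),p.mean(0)+v*s.min(),p.mean(0)+v*s.max(),st[i,4]))
    return out
E
python3 - <<'E'
from h import *
B={}
for c in ["scene","top"]:
    B[c]=bars(cv2.imread(f"pics/{c}0.png"))
    for b in B[c]: print(c,*[np.round(x,1) for x in b])
K={c:get_calibration(c) for c in B}
near=lambda c,p:min(B[c],key=lambda b:np.hypot(*(b[0]-p)))
for n,ps,pt in [("red",(321,204),(375,201)),("yel",(210,164),(184,183))]:
    a,b=near("scene",ps),near("top",pt)
    for j in range(3):
        x,r=tri([ray(K["scene"],a[j]),ray(K["top"],b[j])]);print(n,np.round(x,4),np.round(r,1))
E
```

```text
scene [208.6 163.6] [193.7 159. ] [223.6 168.2] 191
scene [321.2 203.5] [302.7 198.2] [339.4 208.8] 279
top [183.4 182.4] [157. 181.] [209.2 183.7] 513
top [374.1 200.3] [348. 200.] [402.  200.6] 547
red [ 0.4537 -0.1567  0.2829] [1.4 1.4]
red [ 0.4428 -0.1149  0.2854] [1.2 1.2]
red [ 0.459  -0.2007  0.2859] [0.7 0.7]
yel [0.4294 0.1622 0.2783] [1.6 1.6]
yel [0.4222 0.2067 0.2787] [1.4 1.4]
yel [0.4365 0.119  0.2777] [1.9 1.9]
```

>>> carry_out([
  {"az": 6.6,"tz": -15,"jaw": -1},
  {"az": 6.6,"tz": -15,"jaw": -1},
  {"az": 6.6,"tz": -15,"jaw": -1},
  {"az": 6.6,"tz": -15,"jaw": -1},
  {"az": 6.6,"tz": -15,"jaw": -1},
  {"az": 6.6,"tz": -15,"jaw": -1},
  {"az": 6.6,"tz": -15,"jaw": -1},
  {"az": 6.6,"tz": -15,"jaw": -1},
  {"az": 6.6,"tz": -15,"jaw": -1},
  {"tx": -30,"ty": 15,"jaw": -1},
  {"tx": -30,"ty": 15,"jaw": -1},
  {"tx": -30,"ty": 15,"jaw": -1},
])

```text
invalid input at $.plan[0]: expected keys tx, ty, tz, ax, ay, az, jaw
```

>>> carry_out([
  {"tx": -34,"ty": 15},
  {"tx": -34,"ty": 15},
  {"tx": -34,"ty": 15},
  {"tx": -34,"ty": 15},
  {"tx": -34,"ty": 5},
  {"tx": -34,"ty": 5},
  {"tx": -34,"ty": 5},
  {"tx": -34,"ty": 0},
  {"tx": -34,"ty": 0},
  {"tx": -34,"ty": 0},
  {"tx": -34,"ty": 0},
  {"tx": -34,"ty": 0},
])

```text
invalid input at $.plan[0]: expected keys tx, ty, tz, ax, ay, az, jaw
```

All keys are required.

>>> carry_out([
  {"tx": 0,"ty": 0,"tz": -15,"ax": 0,"ay": 0,"az": 6.6,"jaw": -1},
  {"tx": 0,"ty": 0,"tz": -15,"ax": 0,"ay": 0,"az": 6.6,"jaw": -1},
  {"tx": 0,"ty": 0,"tz": -15,"ax": 0,"ay": 0,"az": 6.6,"jaw": -1},
  {"tx": 0,"ty": 0,"tz": -15,"ax": 0,"ay": 0,"az": 6.6,"jaw": -1},
  {"tx": 0,"ty": 0,"tz": -15,"ax": 0,"ay": 0,"az": 6.6,"jaw": -1},
  {"tx": 0,"ty": 0,"tz": -15,"ax": 0,"ay": 0,"az": 6.6,"jaw": -1},
  {"tx": 0,"ty": 0,"tz": -15,"ax": 0,"ay": 0,"az": 6.6,"jaw": -1},
  {"tx": 0,"ty": 0,"tz": -15,"ax": 0,"ay": 0,"az": 6.6,"jaw": -1},
  {"tx": 0,"ty": 0,"tz": -15,"ax": 0,"ay": 0,"az": 6.6,"jaw": -1},
  {"tx": -30,"ty": 15,"tz": 0,"ax": 0,"ay": 0,"az": 0,"jaw": -1},
  {"tx": -30,"ty": 15,"tz": 0,"ax": 0,"ay": 0,"az": 0,"jaw": -1},
  {"tx": -30,"ty": 15,"tz": 0,"ax": 0,"ay": 0,"az": 0,"jaw": -1},
])

```text
time: 1.4
position: [0.2747, 0.5065, 0.3663]
ee_rot: [[-0.186, 0.983, 0.0], [0.983, 0.186, 0.0], [0.0, 0.0, -1.0]]
ft_force: [0.3, -0.3, 0.1]
finger_gap: 0.0001
grip_force: 0.0
```

>>> carry_out([
  {"tx": -36,"ty": 8,"tz": 0,"ax": 0,"ay": 0,"az": 0,"jaw": -1},
  {"tx": -36,"ty": 8,"tz": 0,"ax": 0,"ay": 0,"az": 0,"jaw": -1},
  {"tx": -36,"ty": 8,"tz": 0,"ax": 0,"ay": 0,"az": 0,"jaw": -1},
  {"tx": -36,"ty": 8,"tz": 0,"ax": 0,"ay": 0,"az": 0,"jaw": -1},
  {"tx": -36,"ty": 8,"tz": 0,"ax": 0,"ay": 0,"az": 0,"jaw": -1},
  {"tx": -36,"ty": 8,"tz": 0,"ax": 0,"ay": 0,"az": 0,"jaw": -1},
  {"tx": -36,"ty": 7,"tz": 0,"ax": 0,"ay": 0,"az": 0,"jaw": -1},
  {"tx": -36,"ty": 0,"tz": 0,"ax": 0,"ay": 0,"az": 0,"jaw": -1},
  {"tx": -36,"ty": 0,"tz": 0,"ax": 0,"ay": 0,"az": 0,"jaw": -1},
  {"tx": -36,"ty": 0,"tz": 0,"ax": 0,"ay": 0,"az": 0,"jaw": -1},
  {"tx": -36,"ty": 0,"tz": 0,"ax": 0,"ay": 0,"az": 0,"jaw": -1},
  {"tx": -36,"ty": 0,"tz": 0,"ax": 0,"ay": 0,"az": 0,"jaw": -1},
])

```text
time: 2.4
position: [0.408, 0.0908, 0.3665]
ee_rot: [[-0.184, 0.983, 0.0], [0.983, 0.184, 0.001], [0.001, 0.001, -1.0]]
ft_force: [1.5, 0.1, 0.8]
finger_gap: 0.0002
grip_force: 0.0
```

>>> carry_out([
  {"tx": -36,"ty": 0,"tz": 0,"ax": 0,"ay": 0,"az": 0,"jaw": -1},
  {"tx": -36,"ty": 0,"tz": 0,"ax": 0,"ay": 0,"az": 0,"jaw": -1},
  {"tx": -36,"ty": 0,"tz": 0,"ax": 0,"ay": 0,"az": 0,"jaw": -1},
  {"tx": -36,"ty": 0,"tz": 0,"ax": 0,"ay": 0,"az": 0,"jaw": -1},
  {"tx": -36,"ty": 0,"tz": 0,"ax": 0,"ay": 0,"az": 0,"jaw": -1},
  {"tx": -36,"ty": 0,"tz": 0,"ax": 0,"ay": 0,"az": 0,"jaw": -1},
  {"tx": -38,"ty": 0,"tz": 0,"ax": 0,"ay": 0,"az": 0,"jaw": -1},
])

```text
time: 2.98
position: [0.4547, -0.1585, 0.3668]
ee_rot: [[-0.185, 0.983, 0.002], [0.983, 0.185, 0.001], [0.001, 0.002, -1.0]]
ft_force: [0.8, 0.9, 0.5]
finger_gap: 0.0
grip_force: 0.0
```

```bash
python3 - <<'E'
from h import *
k=get_calibration("wrist");s=state();im=grab_frame("wrist");cv2.imwrite("pics/w1.png",im)
print(s["position"],s["qd"].round(2) if hasattr(s["qd"],'round') else s["qd"],[[np.round(x,1) for x in b] for b in bars(im)])
for b in bars(im):
    for p in b[:3]:
        o,d=ray(k,p);print(np.round(o+d*(0.286-o[2])/d[2],4))
E
```

```text
[ 0.45474203 -0.15853407  0.36680846] [ 0.69  0.72  0.76 -0.41 -0.61 -0.01  1.58] []
```

View pics/w1.png

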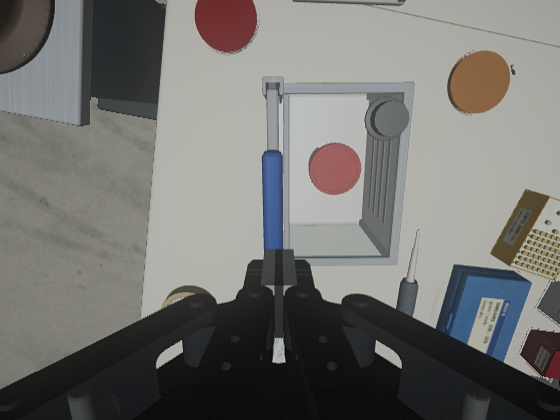

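The fingers are over the bar, which shows at column 272, rows 150 to 250 and is partly hidden by the finger at (285,265). I'll work out the sideways offset.

```bash
sed -i 's/(108,170,60)/(105,130,40)/' h.py; python3 - <<'E'
from h import *
k=get_calibration("wrist");s=state();im=grab_frame("wrist");cv2.imwrite("pics/w1b.png",im)
print(s["position"],np.round(s["qd"],2))
T=k["world_from_camera"];print(np.round(T,3))
for b in bars(im):
    print([np.round(x,1) for x in b])
    if b[3]>800:
      for p in b[:3]:
        o,d=ray(k,p);print(np.round(o+d*(0.288-o[2])/d[2],4))
E
```

```text
[ 0.45487872 -0.16572847  0.36719333] [-0.04 -0.06 -0.08  0.05  0.09  0.02 -0.28]
[[ 0.983  0.173  0.053  0.442]
 [ 0.181 -0.945 -0.271 -0.096]
 [ 0.003  0.276 -0.961  0.509]
 [ 0.     0.     0.     1.   ]]
[array([273.5, 199.9]), array([272.3, 144.1]), array([274.5, 248.2]), np.int32(1664)]
[ 0.4494 -0.1529  0.288 ]
[ 0.4418 -0.1152  0.288 ]
[ 0.4566 -0.1885  0.288 ]
[array([488., 308.]), array([461. , 343.6]), array([519.5, 266.5]), np.int32(2628)]
[ 0.6277 -0.2078  0.288 ]
[ 0.6179 -0.2426  0.288 ]
[ 0.6383 -0.1702  0.288 ]
[array([497.2, 329.2]), array([490.2, 349.8]), array([505.3, 305.8]), np.int32(237)]
```

>>> carry_out([
  {"tx": 7,"ty": -3,"tz": 20,"ax": 0,"ay": 0,"az": 0,"jaw": -1},
  {"tx": 0,"ty": 0,"tz": 20,"ax": 0,"ay": 0,"az": 0,"jaw": -1},
  {"tx": 0,"ty": 0,"tz": 16,"ax": 0,"ay": 0,"az": 0,"jaw": -1},
  {"tx": 0,"ty": 0,"tz": 10,"ax": 0,"ay": 0,"az": 0,"jaw": -1},
  {"tx": 0,"ty": 0,"tz": 6,"ax": 0,"ay": 0,"az": 0,"jaw": -1},
  {"tx": 0,"ty": 0,"tz": 5,"ax": 0,"ay": 0,"az": 0,"jaw": -1},
  {"tx": 0,"ty": 0,"tz": 5,"ax": 0,"ay": 0,"az": 0,"jaw": -1},
  {"tx": 0,"ty": 0,"tz": 5,"ax": 0,"ay": 0,"az": 0,"jaw": -1},
  {"tx": 0,"ty": 0,"tz": 5,"ax": 0,"ay": 0,"az": 0,"jaw": -1},
  {"tx": 0,"ty": 0,"tz": 5,"ax": 0,"ay": 0,"az": 0,"jaw": -1},
])

```text
time: 3.92
position: [0.4509, -0.1505, 0.2692]
ee_rot: [[-0.184, 0.983, 0.001], [0.983, 0.184, 0.0], [0.0, 0.001, -1.0]]
ft_force: [-1.3, 1.4, 2.7]
finger_gap: 0.0001
grip_force: 1.7
```

>>> carry_out([
  {"tx": 0,"ty": 0,"tz": 6,"ax": 0,"ay": 0,"az": 0,"jaw": -1},
  {"tx": 0,"ty": 0,"tz": 6,"ax": 0,"ay": 0,"az": 0,"jaw": -1},
  {"tx": 0,"ty": 0,"tz": 6,"ax": 0,"ay": 0,"az": 0,"jaw": -1},
  {"tx": 0,"ty": 0,"tz": 6,"ax": 0,"ay": 0,"az": 0,"jaw": -1},
  {"tx": 0,"ty": 0,"tz": 6,"ax": 0,"ay": 0,"az": 0,"jaw": -1},
  {"tx": 0,"ty": 0,"tz": 6,"ax": 0,"ay": 0,"az": 0,"jaw": -1},
  {"tx": 0,"ty": 0,"tz": 6,"ax": 0,"ay": 0,"az": 0,"jaw": -1},
  {"tx": 0,"ty": 0,"tz": 5,"ax": 0,"ay": 0,"az": 0,"jaw": -1},
  {"tx": 0,"ty": 0,"tz": 4,"ax": 0,"ay": 0,"az": 0,"jaw": -1},
  {"tx": 0,"ty": 0,"tz": 3,"ax": 0,"ay": 0,"az": 0,"jaw": -1},
  {"tx": 0,"ty": 0,"tz": 2,"ax": 0,"ay": 0,"az": 0,"jaw": -1},
  {"tx": 0,"ty": 0,"tz": 0,"ax": 0,"ay": 0,"az": 0,"jaw": -1},
])

```text
time: 4.92
position: [0.4509, -0.1506, 0.214]
ee_rot: [[-0.184, 0.983, 0.0], [0.983, 0.184, 0.001], [0.001, 0.001, -1.0]]
ft_force: [-2.2, 3.6, 14.2]
finger_gap: -0.0003
grip_force: 6.7
```

>>> carry_out([
  {"tx": 0,"ty": 0,"tz": 0,"ax": 0,"ay": 0,"az": 0,"jaw": -1},
  {"tx": 0,"ty": 0,"tz": -26,"ax": 0,"ay": 0,"az": 0,"jaw": -1},
  {"tx": 0,"ty": 0,"tz": -36,"ax": 0,"ay": 0,"az": 0,"jaw": -1},
  {"tx": 0,"ty": 0,"tz": -36,"ax": 0,"ay": 0,"az": 0,"jaw": -1},
  {"tx": 0,"ty": 0,"tz": -36,"ax": 0,"ay": 0,"az": 0,"jaw": 1},
  {"tx": 0,"ty": 0,"tz": -24,"ax": 0,"ay": 0,"az": 0,"jaw": 1},
])

```text
time: 5.42
position: [0.4506, -0.1518, 0.374]
ee_rot: [[-0.183, 0.983, 0.002], [0.983, 0.183, -0.0], [-0.001, 0.002, -1.0]]
ft_force: [0.7, -1.2, 0.0]
finger_gap: 0.0236
grip_force: 0.0
```

>>> carry_out([
  {"tx": 26,"ty": 3,"tz": 0,"ax": 0,"ay": 0,"az": 0,"jaw": 1},
  {"tx": 34,"ty": 3,"tz": 0,"ax": 0,"ay": 0,"az": 0,"jaw": 1},
  {"tx": 34,"ty": 4,"tz": 0,"ax": 0,"ay": 0,"az": 0,"jaw": 1},
  {"tx": 34,"ty": 4,"tz": 0,"ax": 0,"ay": 0,"az": 0,"jaw": 1},
  {"tx": 34,"ty": 4,"tz": 0,"ax": 0,"ay": 0,"az": 0,"jaw": 1},
  {"tx": 34,"ty": 4,"tz": 0,"ax": 0,"ay": 0,"az": 0,"jaw": 1},
  {"tx": 34,"ty": 4,"tz": 0,"ax": 0,"ay": 0,"az": 0,"jaw": 1},
  {"tx": 34,"ty": 4,"tz": 0,"ax": 0,"ay": 0,"az": 0,"jaw": 1},
  {"tx": 30,"ty": 4,"tz": 0,"ax": 0,"ay": 0,"az": 0,"jaw": 1},
  {"tx": 17,"ty": 0,"tz": 0,"ax": 0,"ay": 0,"az": 0,"jaw": 1},
  {"tx": 0,"ty": 0,"tz": 0,"ax": 0,"ay": 0,"az": 0,"jaw": 1},
  {"tx": 0,"ty": 0,"tz": 0,"ax": 0,"ay": 0,"az": 0,"jaw": 1},
])

```text
time: 6.42
position: [0.4265, 0.1614, 0.3706]
ee_rot: [[-0.186, 0.983, -0.001], [0.983, 0.186, -0.002], [-0.002, -0.001, -1.0]]
ft_force: [-0.3, -0.6, -0.1]
finger_gap: 0.0853
grip_force: 0.0
```

```bash
python3 - <<'E'
from h import *
k=get_calibration("wrist");s=state();im=grab_frame("wrist");cv2.imwrite("pics/w2.png",im)
print(s["time"],s["position"],np.round(s["qd"],2),s["finger_gap"])
for b in bars(im):
    print([np.round(x,1) for x in b])
    if b[3]>800:
      for p in b[:3]:
        o,d=ray(k,p);print(np.round(o+d*(0.285-o[2])/d[2],4))
B=bars(grab_frame("scene"));C=bars(grab_frame("top"))
for b in B+C: print([np.round(x,1) for x in b])
kt=get_calibration("top");ks=get_calibration("scene")
E
```

```text
6.4167 [0.42654709 0.16140433 0.37064798] [ 0.02 -0.02  0.03  0.    0.01  0.    0.01] 0.08528147145657103
[array([276.7, 218.5]), array([275. , 271.1]), array([278.6, 158.9]), np.int32(1710)]
[0.4258 0.1593 0.285 ]
[0.4323 0.1175 0.285 ]
[0.419  0.2022 0.285 ]
[array([209.2, 163.7]), array([193.6, 159.3]), array([223.6, 167.9]), np.int32(224)]
[array([460.7, 246.9]), array([424.7, 235.9]), array([494.9, 257.4]), np.int32(1887)]
[array([530.8, 232.1]), array([529.6, 241.8]), array([531.9, 222.9]), np.int32(85)]
[array([319.9, 232.6]), array([301.7, 227.1]), array([337.7, 238. ]), np.int32(287)]
[array([460.6, 168.3]), array([420.2, 162.6]), array([502.7, 174.2]), np.int32(2586)]
[array([368.3, 230.2]), array([343. , 230.1]), array([394. , 230.2]), np.int32(473)]
```

View pics/w2.png

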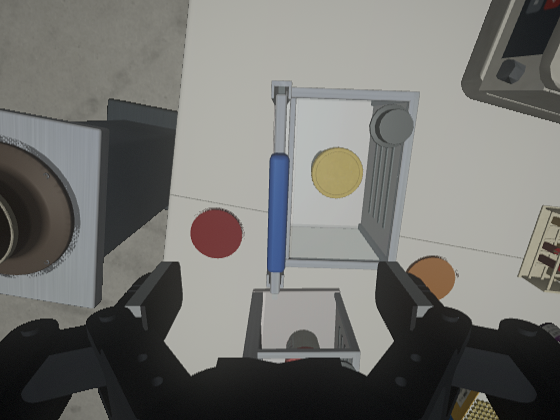

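>>> carry_out([
  {"tx": -1,"ty": 0,"tz": 20,"ax": 0,"ay": 0,"az": 1.5,"jaw": 1},
  {"tx": 0,"ty": 0,"tz": 25,"ax": 0,"ay": 0,"az": 0,"jaw": 1},
  {"tx": 0,"ty": 0,"tz": 25,"ax": 0,"ay": 0,"az": 0,"jaw": 1},
  {"tx": 0,"ty": 0,"tz": 20,"ax": 0,"ay": 0,"az": 0,"jaw": 1},
  {"tx": 0,"ty": 0,"tz": 15,"ax": 0,"ay": 0,"az": 0,"jaw": 1},
  {"tx": 0,"ty": 0,"tz": 10,"ax": 0,"ay": 0,"az": 0,"jaw": 1},
  {"tx": 0,"ty": 0,"tz": 0,"ax": 0,"ay": 0,"az": 0,"jaw": 1},
  {"tx": 0,"ty": 0,"tz": 0,"ax": 0,"ay": 0,"az": 0,"jaw": -1},
  {"tx": 0,"ty": 0,"tz": 0,"ax": 0,"ay": 0,"az": 0,"jaw": -1},
  {"tx": 0,"ty": 0,"tz": 0,"ax": 0,"ay": 0,"az": 0,"jaw": -1},
  {"tx": 0,"ty": 0,"tz": 0,"ax": 0,"ay": 0,"az": 0,"jaw": -1},
  {"tx": 0,"ty": 0,"tz": 0,"ax": 0,"ay": 0,"az": 0,"jaw": -1},
], force=50)

```text
time: 7.57
position: [0.4272, 0.1605, 0.2569]
ee_rot: [[-0.158, 0.987, 0.001], [0.987, 0.158, 0.001], [0.001, 0.001, -1.0]]
ft_force: [0.6, 1.8, 0.8]
finger_gap: 0.0253
grip_force: 0.0
```

>>> carry_out([
  {"tx": 0,"ty": 0,"tz": 0,"ax": 0,"ay": 0,"az": 0,"jaw": -1},
  {"tx": 0,"ty": 0,"tz": 0,"ax": 0,"ay": 0,"az": 0,"jaw": -1},
  {"tx": 0,"ty": 0,"tz": 0,"ax": 0,"ay": 0,"az": 0,"jaw": -1},
  {"tx": 0,"ty": 0,"tz": 0,"ax": 0,"ay": 0,"az": 0,"jaw": -1},
])

```text
time: 7.9
position: [0.4259, 0.1603, 0.2562]
ee_rot: [[-0.158, 0.987, -0.002], [0.987, 0.158, -0.0], [0.0, -0.002, -1.0]]
ft_force: [-5.9, -1.1, 3.5]
finger_gap: 0.0133
grip_force: 52.9
```

>>> carry_out([
  {"tx": 0,"ty": 0,"tz": -5,"ax": 0,"ay": 0,"az": 0,"jaw": -1},
  {"tx": 0,"ty": 0,"tz": -6,"ax": 0,"ay": 0,"az": 0,"jaw": -1},
  {"tx": 0,"ty": 0,"tz": -6,"ax": 0,"ay": 0,"az": 0,"jaw": -1},
  {"tx": 0,"ty": 0,"tz": -6,"ax": 0,"ay": 0,"az": 0,"jaw": -1},
  {"tx": 0,"ty": 0,"tz": -6,"ax": 0,"ay": 0,"az": 0,"jaw": -1},
  {"tx": 0,"ty": 0,"tz": -5,"ax": 0,"ay": 0,"az": 0,"jaw": -1},
  {"tx": 0,"ty": 0,"tz": -4,"ax": 0,"ay": 0,"az": 0,"jaw": -1},
  {"tx": 0,"ty": 0,"tz": -3,"ax": 0,"ay": 0,"az": 0,"jaw": -1},
  {"tx": 0,"ty": 0,"tz": -2,"ax": 0,"ay": 0,"az": 0,"jaw": -1},
  {"tx": 0,"ty": 0,"tz": -2,"ax": 0,"ay": 0,"az": 0,"jaw": -1},
  {"tx": 0,"ty": 0,"tz": 0,"ax": 0,"ay": 0,"az": 0,"jaw": -1},
])

```text
time: 8.82
position: [0.4259, 0.1603, 0.3017]
ee_rot: [[-0.159, 0.987, -0.002], [0.987, 0.159, -0.0], [0.0, -0.002, -1.0]]
ft_force: [-7.9, 0.7, -1.1]
finger_gap: 0.0132
grip_force: 52.0
```

>>> carry_out([
  {"tx": 0,"ty": 0,"tz": -2,"ax": 0,"ay": 0,"az": 0,"jaw": -1},
  {"tx": 0,"ty": 0,"tz": -2,"ax": 0,"ay": 0,"az": 0,"jaw": -1},
  {"tx": 0,"ty": 0,"tz": 0,"ax": 0,"ay": 0,"az": 0,"jaw": -1},
])

```text
time: 9.07
position: [0.4257, 0.1601, 0.3025]
ee_rot: [[-0.159, 0.987, -0.003], [0.987, 0.159, -0.003], [-0.002, -0.003, -1.0]]
ft_force: [4.4, 5.4, -33.7]
finger_gap: 0.0133
grip_force: 51.5
```

>>> carry_out([
  {"tx": 0,"ty": 0,"tz": 2,"ax": 0,"ay": 0,"az": 0,"jaw": -1},
  {"tx": 0,"ty": 0,"tz": 1,"ax": 0,"ay": 0,"az": 0,"jaw": -1},
  {"tx": 0,"ty": 0,"tz": 0,"ax": 0,"ay": 0,"az": 0,"jaw": 1},
  {"tx": 0,"ty": 0,"tz": 0,"ax": 0,"ay": 0,"az": 0,"jaw": 1},
  {"tx": 0,"ty": 0,"tz": 0,"ax": 0,"ay": 0,"az": 0,"jaw": 1},
  {"tx": 0,"ty": 0,"tz": 0,"ax": 0,"ay": 0,"az": 0,"jaw": 1},
  {"tx": 0,"ty": 0,"tz": 0,"ax": 0,"ay": 0,"az": 0,"jaw": 1},
  {"tx": 0,"ty": 0,"tz": 0,"ax": 0,"ay": 0,"az": 0,"jaw": 1},
  {"tx": 0,"ty": 0,"tz": 0,"ax": 0,"ay": 0,"az": 0,"jaw": 1},
])

```text
time: 9.82
position: [0.4271, 0.1604, 0.3025]
ee_rot: [[-0.158, 0.987, 0.0], [0.987, 0.158, 0.0], [0.0, 0.0, -1.0]]
ft_force: [-0.1, -0.8, -0.7]
finger_gap: 0.0854
grip_force: 0.0
```

>>> carry_out([
  {"tx": 0,"ty": 0,"tz": -10,"ax": 0,"ay": 0,"az": 0,"jaw": 1},
  {"tx": 0,"ty": 0,"tz": -20,"ax": 0,"ay": 0,"az": 0,"jaw": 1},
  {"tx": 0,"ty": 0,"tz": -25,"ax": 0,"ay": 0,"az": 0,"jaw": 1},
  {"tx": 0,"ty": 0,"tz": -25,"ax": 0,"ay": 0,"az": 0,"jaw": 1},
  {"tx": 0,"ty": 0,"tz": -20,"ax": 0,"ay": 0,"az": 0,"jaw": 1},
  {"tx": 0,"ty": 0,"tz": 0,"ax": 0,"ay": 0,"az": 0,"jaw": 1},
  {"tx": 0,"ty": 0,"tz": 0,"ax": 0,"ay": 0,"az": 0,"jaw": 1},
])

```text
time: 10.4
position: [0.4274, 0.1605, 0.4036]
ee_rot: [[-0.158, 0.987, 0.002], [0.987, 0.158, 0.002], [0.001, 0.002, -1.0]]
ft_force: [0.6, -0.0, -1.7]
finger_gap: 0.0855
grip_force: 0.0
```

```bash
python3 - <<'E'
from h import *
K={c:get_calibration(c) for c in ["scene","top"]}
im={c:grab_frame(c) for c in K};B={c:bars(im[c]) for c in K}
cv2.imwrite("pics/end.png",np.hstack([cv2.resize(im[c],(400,300)) for c in K]))
for a in B["scene"]:
  for b in B["top"]:
    x,r=tri([ray(K["scene"],a[0]),ray(K["top"],b[0])])
    if max(r)<4: print(np.round(x,4),np.round(r,1))
s=state();print(s["time"],s["position"],s["finger_gap"],s["ft_force"])
E
```

```text
[ 0.8382 -0.3599  0.0164] [1.4 1.4]
[ 0.4531 -0.1574  0.2039] [1.2 1.2]
10.5 [0.4266283  0.16025461 0.40185631] 0.08533826560870271 [ 0.19320238  0.62215415 -0.81641501]
```

View pics/end.png

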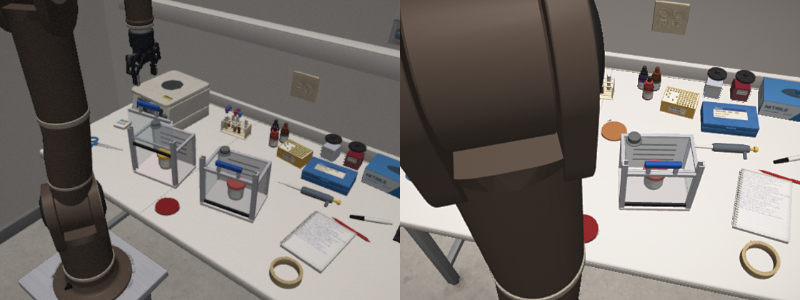

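The red bar stands at z = 0.204, which is down. The top view of the yellow bar is blocked, so I'll measure it from the scene and wrist views.

```bash
python3 - <<'E'
from h import *
K={c:get_calibration(c) for c in ["scene","wrist"]}
B={c:bars(grab_frame(c)) for c in K}
for a in B["scene"]:
  for b in B["wrist"]:
    for j,k in [(0,0),(1,1),(1,2),(2,1),(2,2)]:
      x,r=tri([ray(K["scene"],a[j]),ray(K["wrist"],b[k])])
      if max(r)<5 and x[2]>.15: print(j,np.round(x,4),np.round(r,1))
E
```

```text
0 [0.4266 0.1595 0.3268] [1. 1.]
1 [0.4193 0.2025 0.3286] [0.3 0.3]
2 [0.4343 0.1135 0.3249] [1.6 1.6]
```

Yellow is up at about 0.325, and the gripper is clear and at rest.

```bash
python3 -c "
from rig import *
print(hand_in())"
```

```text
the job is handed in; nothing more can be done
None
```

The job is handed in at about 10.6 s on the robot's clock; no verdict came back. The red hood's sash is down on its sill (bar measured at 204 mm), the yellow hood's sash is up at its stop (about 327 mm), and the gripper is open and clear of both.

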